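Hang the body scrubber back on the rail shelf

ROBOT

A 6-joint arm with a two-finger parallel gripper is mounted at the origin on the work surface. World frame = base frame: x ahead of the robot, y to its left, z up, the work surface at z = 0. Lengths are in m, angles in rad, forces in N, time in s.
With the tool pointing down it reaches from about 0.325 to 0.85 m from the base axis. Payload 4.4 kg.
Tool frame: the origin (TCP) lies at the very end of the fingers, on their centre line; the grasp point (between the pads) lies 19 mm behind it; z points along the fingers, y is the line along which they close (so a half turn about z gives the same grasp; the last joint's range is limited). The gripper opens to 94 mm and grips with 3 to 60 N. Pads are 16 mm wide; open, the fingers measure 119 mm over their backs; the gripper's body (75 mm by 177 mm) begins 78 mm behind the grasp point.
Start: joints at [1.05, 0.207, 1.542, -0, 1.393, -0.15], TCP at [0.208, 0.536, 0.205] pointing down, gripper open.
Joint ranges: [-2.73, 2.73], [-0.86, 2.22], [0.23, 2.46], [-1.11, 4.25], [0.08, 2.63], [-2.82, 2.82]. Speed limits (rad/s): [2.79, 2.79, 3.14, 3.14, 3.14, 3.14].

INTERFACE

Orientations are given as [roll, pitch, yaw] about the fixed x, y, z axes, in that order (R = Rz(yaw) Ry(pitch) Rx(roll)).
In Python, from plant import ctrl gives the robot as it stands.
- The arm moves only by the shell command python3 -m pendant 'ROWS' [FORCE]. ROWS is text: rows parted by semicolons, each of 7 numbers parted by spaces: the turn, a rotation vector about the tool's x, y, z in rad, then the shift along the tool's x, y, z in cm, then the opening, from 0 (shut) to 1 (fully open). A call has 1 to 10 rows; each row shifts and turns the commanded pose from where the row before left it, along the tool's axes as they then stand; what a row does not reach is not made up. A row lasts 1/8 s, in which the tool goes at most 62.5 mm and 10.7 degrees, less where a joint would pass 70% of its speed; a pose out of reach is approached as far as the arm can. A call with a gripper value outside its range is refused whole. The fingers move at their own pace and stop on an object; FORCE is the grip in N (left out, the last holds). Time passes only in rows, so rows that do not move let the fingers close. It gives the time, the measured TCP pose, the force, the opening and the grip force at its end, in the units of the state.
- ctrl.observe(): the state, without advancing time (a new reading comes with each control period).
- ctrl.grab_frame(name): name is "scene" or "side" or "wrist"; returns a dict with "frame" (400x640x3 uint8, red, green, blue), "fx", "fy", "cx", "cy" (pixels), "rvec" (rotation vector, rad) and "tvec" (3), from world to camera coordinates, as OpenCV has them. Camera axes: x right, y down, z forward; pixel columns grow to the right and rows downward; lengths in m; the calibration is good to about 2 mm. A picture is of the moment at which its call begins. There is no depth.
- ctrl.hand_in(): hands the job in; it is judged then, once.
Trained networks look in the newest picture that a camera, given by its name, has taken for a name from the list of things; names that differ only in an ending like _2 or _b are one class to them, and where a whole thing is asked for, a point or a joint stands for the part that bears it (a point fixed in the world has none). Each returns a list of dicts, best first, with "conf" (0 to 1); they miss things now and then, are a little off and sometimes report something else, mostly with a low value. They report only what shows in the picture. A call takes as long as a camera call. They do not tell look-alikes from the thing itself.
- ctrl.look_for(camera, label): "box" ([left, top, right, bottom] in pixels, round what is visible of it).
- ctrl.regions_of(camera, label): "region" (400x640 bool, what is visible of it) and "box" ([left, top, right, bottom] in pixels, round what is visible of it).
The state is a dict: "time": time; "q": joint angles; "qvel": joint speeds; "tau": joint torques, N m; "ee_pos": TCP position; "tcp_rot": TCP orientation; "contact_force": force on the tool from outside, world axes, zero at the start; "ft_torque": the same for the moment, N m; "opening": opening from 0.0 (shut) to 1.0 (fully open); "grip_force": force on a finger pad.
Only numpy, scipy, OpenCV 4.12 (cv2) and the standard library are available. Lean on these libraries where they do the work, as an engineer would, in place of code of your own. Each camera call takes 0.05 s, during which the arm holds its last target. There are 200 camera calls.

TASK

Hang the orange body scrubber by the crook at its top over the upper front rail of the steel rack, square to the rail and at the place marked by the orange tag. Lower it until the rail takes its weight before you let go, and let go gently: its head is off-centre, so it will lean back a little until its strap rests against the lower rail. Leave the blue dipper, the hanging loofah, the bowl and the tin where they are.

Things in the scene. Friction and masses are not known exactly. Their poses are not given: they have to be found in the camera images.
- scrubber_grip (a point): Grip point of the loose orange body scrubber (105-210 g, 150 mm tall, standing upright on its head): on the centre line of its upright strap (14 mm wide in y, 8 mm thick in x), 120 mm above the underside, 30 mm below the top. Grip across the 14 mm from above. z up; the crook at the top reaches to +x; the round off-centre head (72 mm across, 28 mm thick) sits at the bottom, centred at x = -33 mm.
- scrubber_crook (a point): Middle of the flat underside of the scrubber's crook, 25 mm along x and 24 mm above the grip point; same axes. The crook is a level bar 6 mm thick and 14 mm wide; the rail fits the clear gap under it, 44 mm wide in x (22 mm either side of this point), between the strap and an end lip that hangs 20 mm below this point.
- hang_spot (a point): Top of the upper front rail, 215 mm above the counter, in line with the orange tag (60 x 24 mm, on the shelf's front edge 58 mm behind the rail): where the crook's middle goes. y along the rail, x level across it from the robot's side to the shelf, z up. Both rails: fixed steel, 10 mm thick, 460 mm long; the lower one 80 mm below. The shelf top is 50 mm below this point, from 55 mm behind it.
- dipper_grip (a point): Bystander: the blue plastic rinsing dipper, with the same strap and crook as the scrubber and an open cup 68 mm across at the bottom; loose, standing upright, 150 mm tall; this point is on its strap 120 mm up. Leave it alone.
- loofah_end (a point): Bystander: the brown end (44 mm across) of a loofah handle that hangs from the upper rail 220 to 270 mm along from the tag, free to swing; this point is 80 mm below the rail's centre and 28 mm in front of it. Leave it alone.
- bowl: Bystander: white ceramic shaving bowl, 90 mm across, 50 mm high, loose on the shelf; origin at the centre of its underside. Leave it alone.
- tin: Bystander: closed aluminium tin, 67 mm across, 32 mm high, loose on the shelf; origin at the centre of its underside. Leave it alone.
Things that resemble listed ones, but are neither listed nor needed, are in the scene too. Of the things shaped like the part that bears scrubber_grip, the orange one is meant.

How it is judged:
On the way:
1. the scrubber's crook sits on the upper rail at the orange tag and the rail takes weight while the gripper still holds it, still (z of scrubber_crook in the frame of hang_spot between -0.015 and 0.02 m and x of scrubber_crook in the frame of hang_spot between -0.03 and 0.03 m and y of scrubber_crook in the frame of hang_spot between -0.04 and 0.04 m and x of scrubber_grip in the frame of hang_spot below -0.002 m and contact force between scrubber and rack above 0.3 N and contact force between scrubber and the fingers above 0.3 N and linear speed of scrubber below 0.05 m/s), for 0.15 s.
At the end, for the whole second after the job is handed in: Scrubber at rest, not held, crook over the upper rail from the robot's side: crook middle within 40 mm of the tag's middle along the rail, 30 mm across it, and from 15 mm below to 20 mm above the rail's top; square to the rail within 0.3 rad, leaning under 0.45 rad (z of scrubber_crook in the frame of hang_spot between -0.015 and 0.02 m and x of scrubber_crook in the frame of hang_spot between -0.03 and 0.03 m and y of scrubber_crook in the frame of hang_spot between -0.04 and 0.04 m and x of scrubber_grip in the frame of hang_spot below -0.002 m and contact force between scrubber and rack above 0.3 N and angle between scrubber_grip's own z axis and vertical below 0.45 rad and angle between the y axis of scrubber_grip and the y axis of hang_spot, either way round below 0.3 rad and linear speed of scrubber below 0.03 m/s and angular speed of scrubber below 0.3 rad/s); the robot touches nothing.
It fails at once if the scrubber is dropped or swings hard: it moves faster than 0.5 m/s while not held (contact force between scrubber and the fingers below 0.05 N and linear speed of scrubber above 0.5 m/s).
It fails at once if the dipper is moved more than 25 mm (distance of dipper_grip from where it was at the start of the episode above 0.025 m).
It fails at once if the loofah is moved more than 25 mm (distance of loofah_end from where it was at the start of the episode above 0.025 m).
It fails at once if the bowl is moved more than 25 mm (distance of bowl from where it was at the start of the episode above 0.025 m).
It fails at once if the tin is moved more than 25 mm (distance of tin from where it was at the start of the episode above 0.025 m).
It also fails if it takes over 48 s, if anything falls off the work surface, if the arm or the gripper's body presses on something with over 40 N, if the wrist force passes 120 N, or if a joint passes its speed limit or range.

## Working session

There is one attempt and no reset: what is moved stays moved. The work goes in short steps, Python scripts to look and compute and a shell command to move; the robot and the scene stay as the last step left them, time stands still between calls to the robot, and variables do not carry over. Pictures are saved under pics/ and viewed, at most 10 in all, crops included, and the job is handed in when it is done.

```bash
ls; mkdir -p pics
cat > h.py <<'E'
import numpy as np, cv2
from plant import ctrl
def P(f):
    R=cv2.Rodrigues(np.array(f["rvec"],float))[0]; t=np.array(f["tvec"],float).reshape(3)
    K=np.array([[f["fx"],0,f["cx"]],[0,f["fy"],f["cy"]],[0,0,1]]); return K,R,t
def ray(f,uv):
    K,R,t=P(f); d=R.T@np.linalg.inv(K)@np.array([uv[0],uv[1],1.]); return -R.T@t,d/np.linalg.norm(d)
def tri(obs):
    A=np.zeros((3,3));b=np.zeros(3);L=[]
    for f,uv in obs:
        o,d=ray(f,uv);M=np.eye(3)-np.outer(d,d);A+=M;b+=M@o;L.append((o,d))
    x=np.linalg.solve(A,b); return x,[float(np.linalg.norm(np.cross(x-o,d))) for o,d in L]
def onplane(f,uv,z,ax=2):
    o,d=ray(f,uv); return o+d*(z-o[ax])/d[ax]
def proj(f,X):
    K,R,t=P(f);p=K@(R@np.array(X)+t);return p[:2]/p[2]
def save(f,n,crop=None,s=1):
    im=f["frame"][:,:,::-1]
    if crop: a,b,c,d=crop; im=im[b:d,a:c]
    cv2.imwrite("pics/"+n+".png",cv2.resize(im,None,fx=s,fy=s,interpolation=cv2.INTER_CUBIC))
E
python3 - <<'E'
from h import *
import pickle
F={}
for c in ("scene","side"):
    F[c]=ctrl.grab_frame(c); save(F[c],c+"0")
    o,d=ray(F[c],(320,200)); print(c,o.round(3),d.round(3),F[c]["fx"])
    for l in ("scrubber_grip","dipper_grip","loofah_end","bowl","tin"):
        for r in ctrl.look_for(c,l)[:4]: print(c,l,np.round(r["box"],1),round(r["conf"],2))
pickle.dump(F,open("F0.pkl","wb")); print(ctrl.observe())
E
```

```text
pics
scene [1.243 0.381 0.883] [-0.637 -0.374 -0.674] 444.3110515009323
scene scrubber_grip [284.7 126.4 318.6 167.7] 0.97
scene scrubber_grip [247.1 151.9 287.4 205.5] 0.96
scene scrubber_grip [294.7 157.6 335.4 205.9] 0.57
scene dipper_grip [390.4 194.1 422.5 231.1] 0.59
scene loofah_end [263.8 190.2 280.3 229.9] 0.68
scene bowl [285.4 237.6 329.  277.3] 0.74
scene tin [346.5 265.7 376.9 300.5] 0.84
side [ 0.506 -0.586  0.771] [ 0.009  0.666 -0.746] 368.9253479637376
side scrubber_grip [246.7 233.7 294.7 280.6] 0.88
side scrubber_grip [190.1 268.4 231.9 355.5] 0.74
side scrubber_grip [268.3 273.7 317.9 351.9] 0.56
side dipper_grip [262.1 147.  308.7 191.5] 0.85
side loofah_end [372.1 201.8 397.3 243.5] 0.71
side loofah_end [247.4 233.7 292.7 280.5] 0.27
side bowl [403.6 141.2 443.4 167.7] 0.6
{'time': 0.6, 'q': array([ 1.04948956e+00,  2.06590748e-01,  1.54147612e+00,  4.27363999e-06,
        1.39352721e+00, -1.50500430e-01]), 'qvel': array([ 2.27978926e-04, -1.46901237e-03, -1.52868583e-03, -8.97613341e-05,
        6.16564764e-04, -7.95210870e-04]), 'tau': array([ 2.09420145e-04, -3.70629966e+01, -2.81592071e+01,  6.98943855e-02,
        2.77611217e-02, -1.34450957e-05]), 'ee_pos': array([0.20837346, 0.53592189, 0.20546328]), 'tcp_rot': array([-3.14159188e+00, -4.37282976e-06,  2.77078556e+00]), 'contact_force': array([-0.11623829,  0.86909196,  0.16472526]), 'ft_torque': array([-0.02933517, -0.00223764,  0.00723547]), 'grip_force': 0.0, 'opening': 0.9984314642830441}
```

View pics/scene0.png

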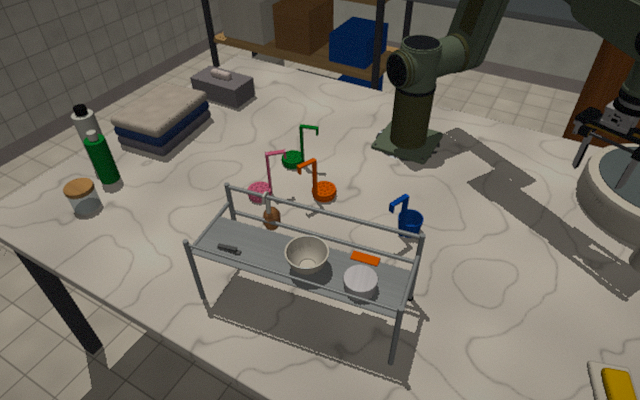

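View pics/side0.png

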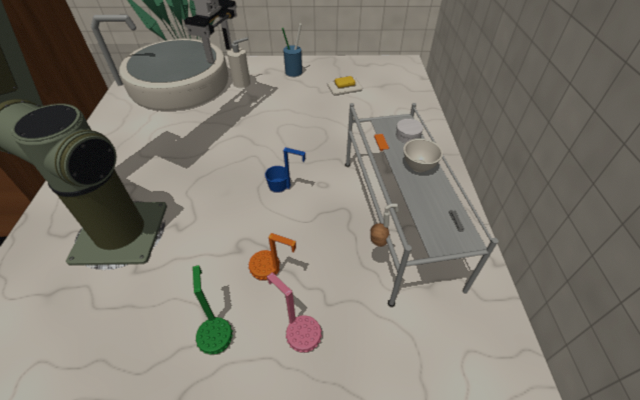

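Scene picture: scrubber shapes are green (302,147), pink (267,178) and orange (315,182). The side view has them at green (212,312), pink (295,312) and orange (271,257). Blue dipper at (405,215), hanging loofah (271,212) and the orange tag (365,258 / side 381,143). I choose the orange scrubber, and check it in one close crop.

Run:
```python
from h import *
import pickle
F=pickle.load(open("F0.pkl","rb"))
a=F["scene"]["frame"][140:220,275:355,::-1];b=F["side"]["frame"][225:305,235:315,::-1]
cv2.imwrite("pics/crop1.png",np.hstack([cv2.resize(x,(400,400),interpolation=cv2.INTER_CUBIC) for x in (a,b)]))
for c in F:
    hsv=cv2.cvtColor(F[c]["frame"],cv2.COLOR_RGB2HSV)
    m=cv2.inRange(hsv,(5,190,90),(17,255,255))
    n,l,s,ce=cv2.connectedComponentsWithStats(m)
    for i in range(1,n):
        if s[i,4]>25: print(c,s[i],ce[i].round(1))
```

```text
scene [297 158  39  44 470] [320.5 185. ]
scene [351 251  29  15 230] [364.9 257.9]
side [375 135  13  15 115] [380.8 141.5]
side [249 234  46  46 773] [266.8 259. ]
```

View pics/crop1.png

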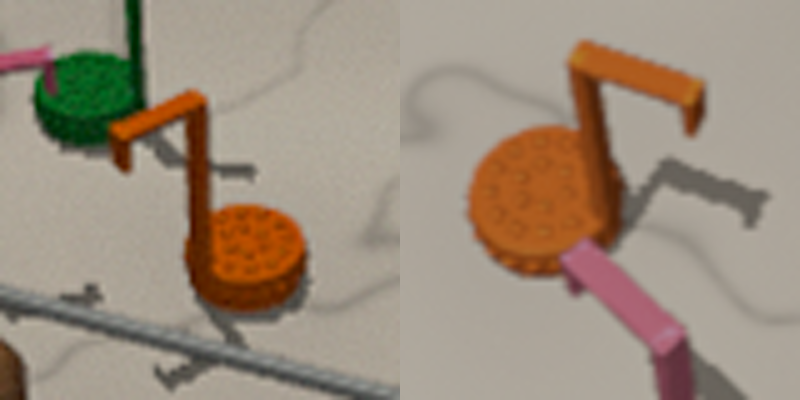

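Crop: the orange scrubber stands free, with the crook's top at the strap end at scene (314,159.6) / side (271.4,235) and the tip at scene (298.4,166.2) / side (293.6,243.6). The pink one stands close on its −y side.

Run:
```python
from h import *
import pickle
F=pickle.load(open("F0.pkl","rb")); S,D=F["scene"],F["side"]
def T(n,a,b):
    x,e=tri([(S,a),(D,b)]); print(n,x.round(4),np.round(e,4)); return x
a=T("strap top",(314,159.6),(271.4,235)); b=T("tip top",(298.4,166.2),(293.6,243.6))
print("len",np.linalg.norm(b-a),"yaw",np.arctan2(*(b-a)[[1,0]]))
for z in (.15,):
  for f,p,q in ((S,(314,159.6),(298.4,166.2)),(D,(271.4,235),(293.6,243.6))): print(onplane(f,p,z).round(4),onplane(f,q,z).round(4))
t=T("tag",(364.9,257.9),(380.8,141.5))
print("tag z.165",onplane(S,(364.9,257.9),.165),onplane(D,(380.8,141.5),.165))
T("rail L",(228,187),(403,250)); T("rail R",(423,236),(351,106))
T("pink top",(266.5,154),(270,277)); T("pink tip",(284,152),(291,293))
T("dip strap",(406,197),(286,150)); T("dip tip",(391,206),(304,157))
save(S,"tagcrop",(215,170,445,300),3)
save(D,"tagside",(320,90,500,310),2.7)
```

```text
strap top [ 0.4112 -0.1244  0.1459] [0.0004 0.0004]
tip top [ 0.4577 -0.1465  0.1459] [0.0004 0.0004]
len 0.05141076509969079 yaw -0.4442774637871899
[ 0.4164 -0.1216  0.15  ] [ 0.4617 -0.1434  0.15  ]
[ 0.4116 -0.1271  0.15  ] [ 0.4583 -0.1497  0.15  ]
tag [0.6742 0.1539 0.1649] [0.0003 0.0003]
tag z.165 [0.6745992 0.1538476 0.165    ] [0.67400771 0.15402304 0.165     ]
rail L [ 0.6651 -0.2073  0.2039] [0.0018 0.0018]
rail R [0.6008 0.2469 0.2111] [0.0006 0.0006]
pink top [ 0.4349 -0.2435  0.1532] [0.0222 0.0222]
pink tip [ 0.4368 -0.2322  0.1339] [0.0246 0.0246]
dip strap [0.4289 0.1509 0.1425] [0.0003 0.0003]
dip tip [0.4747 0.1294 0.1381] [0.0013 0.0013]
```

View pics/tagcrop.png

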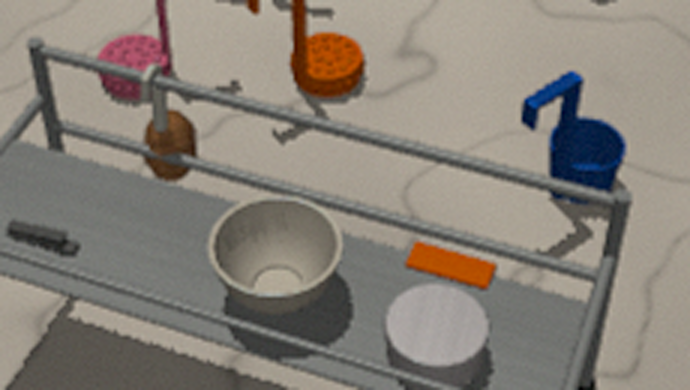

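View pics/tagside.png

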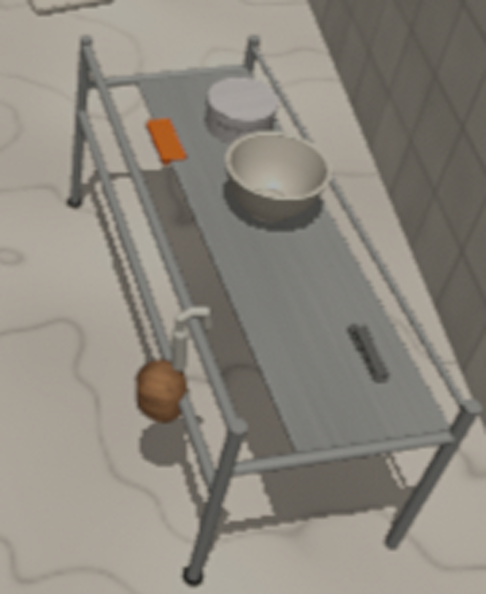

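The rail runs in scene from (248.3,192.7) to (408.3,233.3), and in side from (357,117.8) to (403.3,238.1). The tag is fully visible in both views (side 381,142). The loofah hangs at the −y end.

Run:
```python
from h import *
import pickle
F=pickle.load(open("F0.pkl","rb")); S,D=F["scene"],F["side"]
def plane(f,a,b):
    o,d1=ray(f,a);_,d2=ray(f,b);n=np.cross(d1,d2);n/=np.linalg.norm(n);return n,n@o
def refine(f,a,b):
    # bright ridge centre of the rail across columns/rows
    return a,b
n1,c1=plane(S,(248.3,192.7),(408.3,233.3));n2,c2=plane(D,(357,117.8),(403.3,238.1))
d=np.cross(n1,n2);d/=np.linalg.norm(d);d*=np.sign(d[1])
tag=np.array([.6742,.1539,.165])
p=np.linalg.solve([n1,n2,d],[c1,c2,d@tag]);print("rail dir",d.round(4),"yaw",np.arctan2(-d[0],d[1]),"pt at tag",p.round(4),"tag dist",np.linalg.norm((p-tag)[:2]))
# assume z=.21 each view separately
for nm,f,a,b in(("S",S,(248.3,192.7),(408.3,233.3)),("D",D,(357,117.8),(403.3,238.1))):
    A=onplane(f,a,.21);B=onplane(f,b,.21);u=(B-A)/np.linalg.norm(B-A);u*=np.sign(u[1]);q=A+u*((tag-A)@u);print(nm,u.round(4),q.round(4),"yaw",np.arctan2(-u[0],u[1]))
# tag long-axis
for nm,f in F.items():
    hsv=cv2.cvtColor(f["frame"],cv2.COLOR_RGB2HSV);m=cv2.inRange(hsv,(5,170,90),(17,255,255))
    m[:, :345]=0; ys,xs=np.nonzero(m)
    X=np.array([onplane(f,(x,y),.165)[:2] for x,y in zip(xs,ys)]).astype(np.float32);r=cv2.minAreaRect(X);
    c=X-X.mean(0);w,v=np.linalg.eigh(c.T@c/len(c));print(nm,X.mean(0),"sizes",np.sqrt(w*12),"axis",v[:,1],r)
```

```text
rail dir [-0.1467  0.9891  0.0117] yaw 0.14719722807219185 pt at tag [0.6194 0.1452 0.2113] tag dist 0.055484361406335
S [-0.1579  0.9875  0.    ] [0.6181 0.1449 0.21  ] yaw 0.15852897747898098
D [-0.1422  0.9898 -0.    ] [0.6198 0.1461 0.21  ] yaw 0.14269536473306285
scene [0.6745968  0.15368569] sizes [0.0237017  0.05813201] axis [-0.14188293  0.9898834 ] ((0.6745117902755737, 0.1534135937690735), (0.02357102930545807, 0.05815977230668068), 8.616907119750977)
side [0.67427766 0.15412872] sizes [0.02131938 0.06001944] axis [-0.12433291  0.99224055] ((0.6741355061531067, 0.15482307970523834), (0.02092214860022068, 0.05996610224246979), 8.36827278137207)
```

Rail height at the tag checks out: centre measured 0.211 against 0.210 nominal, and yaw about 0.145. That puts the hang spot near (0.618, 0.146, 0.215). The scrubber pose gets a silhouette fit from the two views.

```bash
cat > fit.py <<'E'
from h import *
from scipy.optimize import minimize
def box(x0,x1,y,z0,z1): return np.array([[x,s*y,z] for x in(x0,x1) for s in(-1,1) for z in(z0,z1)])
a=np.linspace(0,2*np.pi,48,endpoint=False)
cyl=np.vstack([np.c_[-.033+.036*np.cos(a),.036*np.sin(a),np.full(48,z)] for z in(0,.028)])
parts=[box(-.004,.004,.007,.01,.15),box(-.004,.053,.007,.144,.15),box(.047,.053,.007,.124,.15),cyl]
def mask(f,win):
    m=cv2.inRange(cv2.cvtColor(f["frame"],cv2.COLOR_RGB2HSV),(4,150,50),(18,255,255)); o=np.zeros_like(m)
    l,t,r,b=win;o[t:b,l:r]=m[t:b,l:r];return o
def render(f,pose,k=4,off=np.zeros(3)):
    x,y,th,z=pose;c,s=np.cos(th),np.sin(th);R=np.array([[c,-s,0],[s,c,0],[0,0,1]]);im=np.zeros((400*k,640*k),np.uint8)
    for p in parts:
        uv=np.array([proj(f,R@(q)+[x,y,z]) for q in p]);
        cv2.fillConvexPoly(im,cv2.convexHull(np.round((uv+.5)*k-.5).astype(np.int32)),255)
    return cv2.resize(im,(640,400),interpolation=cv2.INTER_AREA)/255.
def fit(obs,p0,fz=True):
    ms=[(f,mask(f,w)/255.) for f,w in obs]
    cost=lambda p:sum(np.abs(render(f,np.r_[p[:2]/100,p[2]/10,p[3]/100])-m).sum() for f,m in ms)
    p0=np.array(p0)*[100,100,10,100]
    r=minimize(cost,p0,method="Nelder-Mead",options=dict(initial_simplex=np.vstack([p0]+[p0+e for e in np.diag([1,1,1.5,.6])]),xatol=.01,fatol=.2,maxiter=250))
    return r.x/[100,100,10,100],r.fun,[m.sum() for _,m in ms]
E
python3 - <<'E'
from fit import *
import pickle
F=pickle.load(open("F0.pkl","rb")); S,D=F["scene"],F["side"]
W=[(S,(290,150,340,210)),(D,(243,228,300,285))]
for o in (W,W[:1],W[1:]):
    p,c,n=fit(o,(.414,-.125,-.444,0.));print(p.round(4),round(c,1),n)
for n,f,a,b in(("S",S,(266.5,154),(284,152)),("D",D,(291,293),(270,277))): print("pink strap,tip",n,onplane(f,a,.15).round(3),onplane(f,b,.15).round(3))
E
```

```text
[ 0.4097 -0.1263 -0.4102 -0.0008] 386.4 [np.float64(604.0), np.float64(894.0)]
[ 4.122e-01 -1.255e-01 -4.119e-01  3.000e-04] 124.6 [np.float64(604.0)]
[ 0.3978 -0.0728 -0.2721 -0.0784] 138.7 [np.float64(894.0)]
pink strap,tip S [ 0.458 -0.25   0.15 ] [ 0.427 -0.212  0.15 ]
pink strap,tip D [ 0.457 -0.259  0.15 ] [ 0.416 -0.225  0.15 ]
```

Fit agrees with the triangulated points: grip near (0.411, −0.126), yaw about −0.42, base z within 1 mm of 0. Moving to hover above it.

```bash
python3 -m pendant '0 0 0 -1.5 -2 -1 0.6; 0 0 0 -3 -4 -1 0.6; 0 0 0 -3.6 -4.6 -1 0.6; 0 0 0 -3.6 -4.6 -1 0.6; 0 0 0 -3.6 -4.6 -0.5 0.6; 0 0 0 -3.6 -4.6 0 0.6; 0 0 0 -3.6 -4.6 0 0.6; 0 0 0 -3.6 -4.6 0 0.6; 0 0 0 -3.6 -4.6 0 0.6; 0 0 0 -3.6 -4.6 0 0.6' 10
```

```text
time: 1.85
ee_pos: [0.364, 0.0145, 0.251]
tcp_rot: [3.141, 0.002, 2.771]
contact_force: [0.5, -0.3, -0.3]
opening: 0.599
grip_force: 0.0
```

```bash
python3 -m pendant '0 0 0 -3.2 -3.8 0 0.6; 0 0 0.05 -3.2 -3.8 0 0.6; 0 0 0 0 0 0 0.6'
python3 - <<'E'
from fit import *
import pickle
f=ctrl.grab_frame("wrist");save(f,"w1");S=ctrl.grab_frame("scene");pickle.dump((f,S),open("w1.pkl","wb"));print(ray(f,(320,200)))
for l in ctrl.look_for("wrist","scrubber_grip"):print(l)
E
```

```text
time: 2.22
ee_pos: [0.3962, -0.0803, 0.2506]
tcp_rot: [-3.141, 0.0, 2.716]
contact_force: [0.1, 1.3, -0.6]
opening: 0.599
grip_force: 0.0
(array([ 0.32057266, -0.04665794,  0.42813221]), array([ 0.2538301 , -0.1267421 , -0.95890913]))
{'box': [179.7, 257.3, 238.1, 308.1], 'conf': 0.64}
{'box': [71.7, 112.1, 171.4, 192.7], 'conf': 0.62}
{'box': [259.1, 137.9, 322.2, 295.6], 'conf': 0.56}
```

View pics/w1.png

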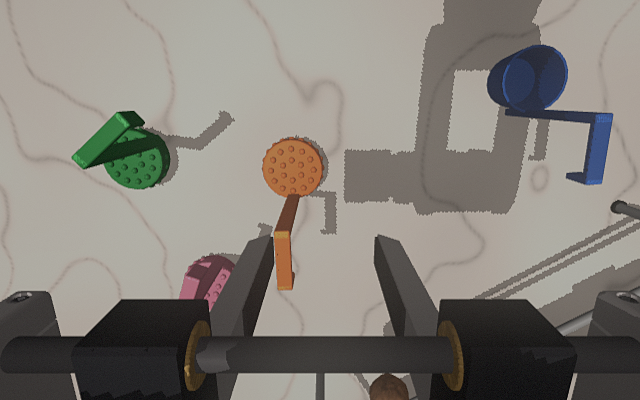

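Wrist view: orange scrubber with its head at (293,167) and crook from (282,233) to (286,288). Green is at (125,150), pink partly hidden at (208,280), the dipper far right. Fit again with this view.

Run:
```python
from fit import *
import pickle
F=pickle.load(open("F0.pkl","rb")); w,S2=pickle.load(open("w1.pkl","rb"))
o=[(w,(245,125,340,300)),(F["scene"],(290,150,340,210)),(F["side"],(243,228,300,285))]
for oo in (o,o[:1],o[:2]):
    p,c,n=fit(oo,(.411,-.126,-.42,0.));print(p.round(4),round(c,1),np.sum(n))
    s=ctrl.observe();e=s["ee_pos"];ps=s["tcp_rot"][2];d=p[:2]-e[:2]
    print("tool move cm",100*(d@[np.cos(ps),np.sin(ps)]),100*(d@[np.sin(ps),-np.cos(ps)]),"down",100*(e[2]-.101),"turn",ps-(np.pi+p[2]))
```

```text
[ 0.4099 -0.1275 -0.4109 -0.0032] 1462.8 5013.0
tool move cm -3.3832200984810608 -4.0268320969988585 down 14.931758149987703 turn -0.009319239111508004
[ 0.4118 -0.1305 -0.4258 -0.018 ] 967.7 3515.0
tool move cm -3.6829485314887984 -4.223860433744385 down 14.931758149987703 turn 0.005650834292723506
[ 0.4099 -0.128  -0.4108 -0.0052] 1165.9 4119.0
tool move cm -3.4104992052950713 -4.075724947862634 down 14.931758149987703 turn -0.00935236457593902
```

```bash
python3 -m pendant '0 0 0 -3.45 -4.1 0 0.6; 0 0 0 0 0 1 0.6; 0 0 0 0 0 2 0.6; 0 0 0 0 0 3 0.6; 0 0 0 0 0 3 0.6;0 0 0 0 0 3 0.6;0 0 0 0 0 2 0.6;0 0 0 0 0 0.9 0.6;0 0 0 0 0 0 0.6'
python3 - <<'E'
from fit import *
import pickle
w=ctrl.grab_frame("wrist");S=ctrl.grab_frame("scene");D=ctrl.grab_frame("side")
a=S["frame"][130:210,270:350,::-1];b=w["frame"][100:400,170:470,::-1]
cv2.imwrite("pics/c2.png",np.hstack([cv2.resize(x,(400,400),interpolation=cv2.INTER_CUBIC) for x in (a,b)]))
E
```

```text
time: 3.5
ee_pos: [0.4101, -0.1279, 0.1012]
tcp_rot: [3.141, -0.001, 2.722]
contact_force: [0.3, -0.4, -0.4]
opening: 0.604
grip_force: 0.0
```

View pics/c2.png

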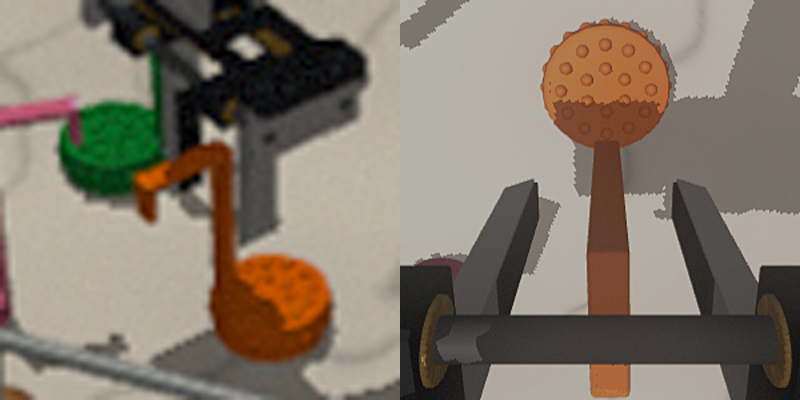

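The strap sits centred between the fingers and square to them (mid-column 608 against finger midpoint 606). Close and lift.

```bash
python3 -m pendant '0 0 0 0 0 0 0.1; 0 0 0 0 0 0 0.1; 0 0 0 0 0 0 0.1; 0 0 0 0 0 0 0.1' 35; python3 -m pendant '0 0 0 0 0 -0.5 0.1; 0 0 0 0 0 -1 0.1; 0 0 0 0 0 -2 0.1;0 0 0 0 0 -3 0.1;0 0 0 0 0 -3 0.1;0 0 0 0 0 -3 0.1;0 0 0 0 0 -2 0.1;0 0 0 0 0 -1 0.1;0 0 0 0 0 0 0.1'
```

```text
time: 4.15
ee_pos: [0.4105, -0.1293, 0.1015]
tcp_rot: [3.142, 0.0, 2.721]
contact_force: [-0.1, -0.5, -0.4]
opening: 0.211
grip_force: 0.0
time: 5.28
ee_pos: [0.4108, -0.1293, 0.2571]
tcp_rot: [-3.141, 0.001, 2.721]
contact_force: [-0.1, -1.1, -1.6]
opening: 0.149
grip_force: 34.9
```

The fingers closed only as the lift began, so the grasp may sit a little higher on the strap. Measure how it is held.

Run:
```python
from fit import *
import pickle
G={c:ctrl.grab_frame(c) for c in("scene","side","wrist")};pickle.dump(G,open("held.pkl","wb"))
for c in G:
    m=cv2.inRange(cv2.cvtColor(G[c]["frame"],cv2.COLOR_RGB2HSV),(4,150,50),(18,255,255))
    n,l,s,ce=cv2.connectedComponentsWithStats(m);print(c,[tuple(map(int,s[i])) for i in range(1,n) if s[i,4]>60])
e=np.array([.4108,-.1293]);
for c in G: print(c,[proj(G[c],[*e,z]).round(1) for z in (.306,.276,.156)])
a=G["scene"]["frame"][60:200,240:380,::-1];b=G["side"]["frame"][150:290,210:350,::-1]
cv2.imwrite("pics/c3.png",np.hstack([cv2.resize(x,(400,400),interpolation=cv2.INTER_CUBIC) for x in (a,b)]))
```

```text
scene [(273, 0, 23, 52, 627), (563, 0, 77, 147, 6099), (326, 10, 7, 33, 92), (293, 109, 43, 51, 645), (263, 208, 16, 22, 183), (351, 250, 29, 16, 254)]
side [(0, 0, 77, 108, 3496), (27, 0, 69, 100, 1573), (0, 65, 32, 76, 995), (0, 132, 8, 19, 81), (375, 134, 14, 17, 136), (0, 160, 37, 77, 1394), (238, 182, 53, 61, 1198)]
wrist [(276, 115, 97, 121, 6858), (308, 245, 32, 92, 2263), (309, 373, 29, 21, 593)]
scene [array([311.2, 107.5]), array([311.5, 117.9]), array([312.6, 155.9])]
side [array([262.1, 183.1]), array([264. , 194.7]), array([270.7, 234.1])]
wrist [array([325.3, 305.4]), array([324.9, 271.1]), array([324.3, 202.3])]
```

View pics/c3.png

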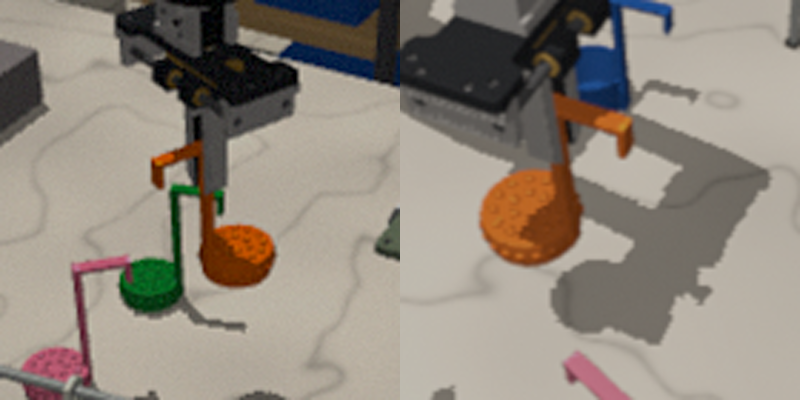

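The scrubber is held nearly upright, and the crook is clear of the fingers at scene (294,115) / side (288,193). Fit its pose with the finger areas masked out.

```bash
cat >> fit.py <<'E'
from scipy.spatial.transform import Rotation as Ro
def render2(f,p,k=4):
    R=Ro.from_euler("ZYX",[p[3],p[4],0]).as_matrix();im=np.zeros((400*k,640*k),np.uint8)
    for q in parts:
        uv=np.array([proj(f,R@(v-[0,0,.12])+p[:3]) for v in q])
        cv2.fillConvexPoly(im,cv2.convexHull(np.round((uv+.5)*k-.5).astype(np.int32)),255)
    return cv2.resize(im,(640,400),interpolation=cv2.INTER_AREA)/255.
def fit2(obs,p0): # obs: frame, window, excluded windows ; pose: grip point xyz, yaw, pitch
    L=[]
    for f,w,ex in obs:
        wt=np.ones((400,640))
        for l,t,r,b in ex: wt[t:b,l:r]=0
        L.append((f,mask(f,w)/255.,wt))
    sc=np.array([100,100,100,10,10]);p0=np.array(p0)*sc
    cost=lambda p:sum((np.abs(render2(f,p/sc)-m)*w).sum()/max((m*w).sum(),1) for f,m,w in L)
    r=minimize(cost,p0,method="Nelder-Mead",options=dict(initial_simplex=np.vstack([p0]+[p0+e for e in np.diag([.8,.8,.8,1,1.])]),xatol=.01,fatol=1e-3,maxiter=400))
    return r.x/sc,r.fun
E
python3 - <<'E'
from fit import *
import pickle
G=pickle.load(open("held.pkl","rb"))
x,e=tri([(G["scene"],(294.3,115.3)),(G["side"],(287.7,192.7))]);print("tip top",x,e)
o=[(G["scene"],(285,100,345,165),[(304,85,320,128)]),(G["side"],(232,175,300,248),[(250,165,273,209)])]
for p0 in((.411,-.129,.276,-.42,0.),(.411,-.129,.268,-.42,0.1)):
    p,c=fit2(o,p0);print(p.round(4),round(c,3))
E
```

```text
tip top [ 0.45671113 -0.15014896  0.30245527] [0.00031515401272791285, 0.00031515401272792104]
[ 0.4094 -0.1286  0.2736 -0.4435 -0.0019] 0.417
[ 0.4109 -0.1289  0.2748 -0.4279  0.0114] 0.425
```

Held upright, grip point about 2 mm below nominal in the grasp. Carry it to above the rail, then turn square.

```bash
python3 -m pendant '0 0 0 0 0 -1 0.1; 0 0 0 -0.3 1.6 -1 0.1; 0 0 0 -0.6 3.5 0 0.1; 0 0 0 -0.8 4.5 0 0.1; 0 0 0 -0.8 4.5 0 0.1; 0 0 0 -0.8 4.5 0 0.1; 0 0 0 -0.8 4.5 0 0.1; 0 0 0 -0.8 4.5 0 0.1;0 0 0 -0.6 3.3 0 0.1; 0 0 0 -0.3 1.5 0 0.1' 35; python3 -m pendant '0 0 -0.06 0 0 0 0.1; 0 0 -0.12 0 0 0 0.1; 0 0 -0.14 0 0 0 0.1; 0 0 -0.13 0 0 0 0.1; 0 0 -0.08 0 0 0 0.1; 0 0 -0.036 0 0 0 0.1; 0 0 0 0 0 0 0.1;0 0 0 0 0 0 0.1'
python3 - <<'E'
from fit import *
import pickle
s=ctrl.observe();print(s["ee_pos"],s["tcp_rot"])
G={c:ctrl.grab_frame(c) for c in("scene","side","wrist")};pickle.dump(G,open("over.pkl","wb"))
a=G["scene"]["frame"][120:300,290:470,::-1];b=G["side"]["frame"][40:220,260:440,::-1]
cv2.imwrite("pics/c4.png",np.hstack([cv2.resize(x,(400,400),interpolation=cv2.INTER_CUBIC) for x in (a,b)]))
E
```

```text
time: 6.68
ee_pos: [0.5963, 0.1442, 0.276]
tcp_rot: [-3.141, -0.001, 2.722]
contact_force: [-0.0, -0.5, -1.0]
opening: 0.146
grip_force: 34.9
time: 7.68
ee_pos: [0.5958, 0.1426, 0.2765]
tcp_rot: [-3.142, -0.0, -2.997]
contact_force: [-0.1, -0.3, -1.2]
opening: 0.147
grip_force: 34.9
[0.59576094 0.14261038 0.27649699] [-3.14150977e+00 -5.85005288e-05 -2.99734689e+00]
```

View pics/c4.png

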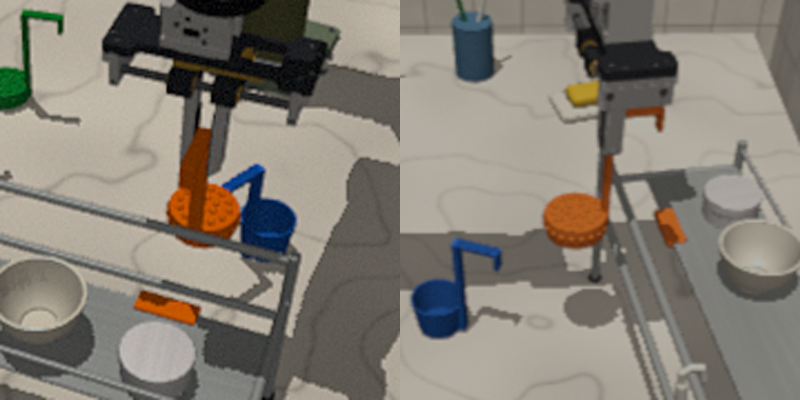

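Over the rail and square: side view shows the crook tip at about (378,88), past the fingers, and nothing touches. One fit before lowering.

Run:
```python
from fit import *
import pickle
G=pickle.load(open("over.pkl","rb"))
o=[(G["scene"],(362,170,402,232),[(393,165,420,205),(360,165,381,200)]),(G["side"],(320,80,385,152),[(345,60,361,110)])]
y=np.array([np.cos(.145),np.sin(.145)]);h=np.array([.618,.146])
for oo in(o,o[1:]):
    p,c=fit2(oo,(.596,.143,.294,.145,0.));print(p.round(4),round(c,3))
    ck=p[:3]+Ro.from_euler("ZYX",[p[3],p[4],0]).as_matrix()@[.025,0,.024];d=ck[:2]-h
    print("crook",ck.round(4),"rel x,y",d@y,d@[-y[1],y[0]],"above rail",ck[2]-.215)
```

```text
[0.596  0.1412 0.2938 0.1164 0.0119] 0.735
crook [0.6211 0.1441 0.3175] rel x,y 0.002771477541533588 -0.002298968352549807 above rail 0.10248373476069375
[ 0.5973  0.1603  0.2814  0.0438 -0.0074] 0.352
crook [0.6221 0.1614 0.3055] rel x,y 0.006233526714031113 0.014644584031299562 above rail 0.09053973992961786
```

Crook 3 mm across, −2 mm along, 102 mm above the rail. Lower it, the last part slowly.

```bash
python3 -m pendant '0 0 0 0 0 1 0.1; 0 0 0 0 0 2 0.1; 0 0 0 0 0 2 0.1; 0 0 0 0 0 2 0.1; 0 0 0 0 0 1.2 0.1; 0 0 0 0 0 0.6 0.1; 0 0 0 0 0 0 0.1;0 0 0 0 0 0 0.1' 35; python3 -m pendant '0 0 0 0 0 0.2 0.1; 0 0 0 0 0 0.2 0.1;0 0 0 0 0 0.2 0.1;0 0 0 0 0 0.1 0.1;0 0 0 0 0 0 0.1'
```

```text
time: 8.82
ee_pos: [0.5965, 0.1429, 0.1894]
tcp_rot: [-3.141, 0.002, -2.996]
contact_force: [0.3, 0.9, -2.0]
opening: 0.147
grip_force: 34.9
time: 9.45
ee_pos: [0.5957, 0.1428, 0.1813]
tcp_rot: [-3.142, -0.0, -2.996]
contact_force: [0.5, -0.4, -0.5]
opening: 0.147
grip_force: 34.9
```

```bash
python3 -m pendant '0 0 0 0 0 0.2 0.1; 0 0 0 0 0 0.2 0.1;0 0 0 0 0 0.1 0.1;0 0 0 0 0 0 0.1'; python3 -m pendant '0 0 0 0 0 0.1 0.1; 0 0 0 0 0 0.1 0.1;0 0 0 0 0 0 0.1'; python3 -m pendant '0 0 0 0 0 0.1 0.1; 0 0 0 0 0 0.1 0.1;0 0 0 0 0 0 0.1'
```

```text
time: 9.95
ee_pos: [0.5957, 0.1428, 0.1763]
tcp_rot: [3.142, -0.0, -2.996]
contact_force: [-0.3, 1.3, -1.5]
opening: 0.147
grip_force: 34.9
time: 10.32
ee_pos: [0.5959, 0.1429, 0.1746]
tcp_rot: [-3.142, 0.0, -2.996]
contact_force: [-0.3, 0.3, -1.0]
opening: 0.148
grip_force: 34.9
time: 10.7
ee_pos: [0.596, 0.1429, 0.1744]
tcp_rot: [-3.141, 0.001, -2.996]
contact_force: [-3.7, -0.8, 7.3]
opening: 0.149
grip_force: 34.9
```

The rail takes the weight: 7.3 N upward at a TCP height of 0.1744, where 0.174 was predicted. Hold it there, ease into the lean about the rail while gripped, then check.

```bash
python3 -m pendant '0 0 0 0 0 0 0.1; 0 0 0 0 0 0 0.1; 0 0 0 0 0 0 0.1' 35;  python3 -m pendant '0 -0.02 0 -0.08 0 0.04 0.1; 0 -0.03 0 -0.12 0 0.06 0.1; 0 -0.03 0 -0.12 0 0.06 0.1; 0 0 0 0 0 0 0.1' 20; python3 -m pendant '0 -0.02 0 -0.08 0 0.04 0.1; 0 -0.02 0 -0.08 0 0.04 0.1; 0 0 0 0 0 0 0.1; 0 0 0 0 0 0 0.1' 10
```

```text
time: 11.08
ee_pos: [0.596, 0.1429, 0.1744]
tcp_rot: [-3.141, 0.001, -2.996]
contact_force: [-4.5, -1.0, 7.6]
opening: 0.145
grip_force: 34.9
time: 11.58
ee_pos: [0.5997, 0.1434, 0.1729]
tcp_rot: [-3.141, 0.083, -2.996]
contact_force: [-2.2, -0.3, 6.4]
opening: 0.149
grip_force: 20.0
time: 12.08
ee_pos: [0.6015, 0.1436, 0.1721]
tcp_rot: [-3.141, 0.123, -2.996]
contact_force: [-2.3, -0.8, 5.1]
opening: 0.147
grip_force: 10.0
```

```bash
python3 -m pendant '0 -0.02 0 -0.08 0 0.04 0.1; 0 -0.02 0 -0.08 0 0.04 0.1; 0 0 0 0 0 0 0.1; 0 0 0 0 0 0 0.1' 6;python3 -m pendant '0 0 0 0 0 0 0.1; 0 0 0 0 0 0 0.1; 0 0 0 0 0 0 0.1; 0 0 0 0 0 0 0.1' 3
python3 - <<'E'
from fit import *
import pickle
G={c:ctrl.grab_frame(c) for c in("scene","side")};pickle.dump(G,open("hang.pkl","wb"))
a=G["scene"]["frame"][150:290,320:460,::-1];b=G["side"]["frame"][70:210,290:430,::-1]
cv2.imwrite("pics/c5.png",np.hstack([cv2.resize(x,(400,400),interpolation=cv2.INTER_CUBIC) for x in (a,b)]))
E
```

```text
time: 12.58
ee_pos: [0.6032, 0.1439, 0.1713]
tcp_rot: [-3.141, 0.162, -2.996]
contact_force: [-2.0, -0.2, 6.7]
opening: 0.151
grip_force: 6.0
time: 13.08
ee_pos: [0.6031, 0.1438, 0.1702]
tcp_rot: [-3.141, 0.162, -2.996]
contact_force: [1.5, -0.8, 4.2]
opening: 0.143
grip_force: 3.0
```

View pics/c5.png

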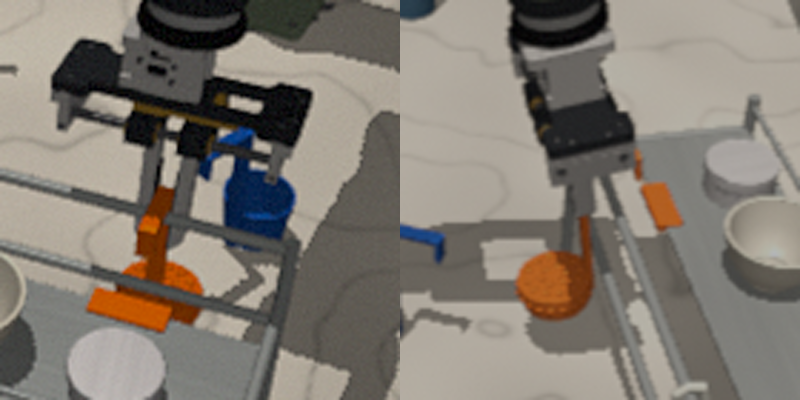

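The crook is over the rail in line with the tag: lip behind the rail at scene (372,233), strap in front. Fingers still hold at 3 N. Let go gently.

```bash
python3 -m pendant '0 0 0 0 0 0 0.155; 0 0 0 0 0 0 0.16; 0 0 0 0 0 0 0.165; 0 0 0 0 0 0 0.17; 0 0 0 0 0 0 0.18; 0 0 0 0 0 0 0.2; 0 0 0 0 0 0 0.22; 0 0 0 0 0 0 0.25; 0 0 0 0 0 0 0.3; 0 0 0 0 0 0 0.3' 3
python3 - <<'E'
from fit import *
import pickle
G={c:ctrl.grab_frame(c) for c in("scene","side","wrist")};pickle.dump(G,open("rel.pkl","wb"))
for c in("scene","side"):
    d=[]
    o=mask(G[c],(330,150,400,290));ys,xs=np.nonzero(o);print(c,xs.mean().round(1),ys.mean().round(1),len(xs))
E
```

```text
time: 14.42
ee_pos: [0.6023, 0.1438, 0.1697]
tcp_rot: [3.142, 0.16, -2.996]
contact_force: [-1.0, 0.0, 0.6]
opening: 0.302
grip_force: 0.0
scene 372.4 245.8 773
side 344.7 168.3 533
```

Released (grip 0, force near zero). Check the pose numerically, since the picture allowance is used up.

```bash
python3 -m pendant '0 0 0 0 0 0 0.4; 0 0 0 0 0 0 0.5; 0 0 0 0 0 0 0.6; 0 0 0 0 0 0 0.6; 0 0 0 0 0 -1 0.6; 0 0 0 0 0 -2 0.6; 0 0 0 0 0 -3 0.6; 0 0 0 0 0 -4 0.6;0 0 0 0 0 -4 0.6; 0 0 0 0 0 -2 0.6'
cat > chk.py <<'E'
from fit import *
import pickle
G={c:ctrl.grab_frame(c) for c in("scene","side")};pickle.dump(G,open("fin.pkl","wb"))
o=[(G["scene"],(362,195,402,253),[(345,249,402,300)]),(G["side"],(320,100,374,200),[])]
y=np.array([np.cos(.145),np.sin(.145)]);h=np.array([.618,.146])
for p0 in((.596,.143,.19,.145,-.15),(.59,.143,.185,.145,-.35)):
    p,c=fit2(o,p0)
    ck=p[:3]+Ro.from_euler("ZYX",[p[3],p[4],0]).as_matrix()@[.025,0,.024];d=ck[:2]-h
    print(p.round(3),round(c,3),"crook rel",(d@y).round(4),(d@[-y[1],y[0]]).round(4),(ck[2]-.215).round(4))
F=pickle.load(open("F0.pkl","rb"))
for c in("scene","side"):
    m=mask(G[c],(320,95,420,260));ys,xs=np.nonzero(m);print(c,xs.mean(),ys.mean(),len(xs))
    for nm,b in dict(scene=[("bowl",(283,235,331,280)),("tin",(344,264,379,302)),("loof",(262,190,282,232)),("dip",(388,192,424,235))],side=[("bowl",(402,139,445,170)),("loof",(370,200,399,245)),("dip",(262,147,309,192))])[c]:
        l,t,r,bt=b;print(nm,np.abs(G[c]["frame"][t:bt,l:r].astype(float)-F[c]["frame"][t:bt,l:r]).mean().round(1))
E
python3 chk.py
```

```text
time: 15.82
ee_pos: [0.5779, 0.1402, 0.332]
tcp_rot: [-3.141, 0.166, -2.996]
contact_force: [0.0, 0.7, 0.1]
opening: 0.598
grip_force: 0.0
[ 0.601  0.145  0.186  0.173 -0.151] 0.527 crook rel 0.004 0.0018 -0.0017
[ 0.6    0.145  0.185  0.139 -0.152] 0.521 crook rel 0.0027 0.0015 -0.0021
scene 372.4805389221557 241.79790419161677 668
bowl 7.2
tin 8.4
loof 10.3
dip 9.7
side 353.35792019347036 157.15477629987907 827
bowl 2.1
loof 2.1
dip 25.3
```

The scrubber hangs with its crook 3 mm across, 2 mm along and −2 mm in height from the spot, leaning 0.15 rad. Back off further and check that the bystanders stayed put and the scrubber is at rest.

```bash
python3 -m pendant '0 0 0 2 0 -1 0.6; 0 0 0 3 0 -1 0.6; 0 0 0 3 0 -1 0.6; 0 0 0 2 0 0 0.6; 0 0 0 0 0 0 0.6;0 0 0 0 0 0 0.6'
python3 - <<'E'
from fit import *
import pickle
F=pickle.load(open("F0.pkl","rb"))
G={c:ctrl.grab_frame(c) for c in("scene","side")}
for c in G:
    for n,lo,hi,w in(("blue",(100,150,40),(125,255,255),dict(scene=(380,185,430,240),side=(255,140,315,198))[c]),("loofah",(5,90,40),(20,255,255),dict(scene=(258,195,285,235),side=(365,215,400,250))[c])):
        r=[]
        for f in(F[c],G[c]):
            m=cv2.inRange(cv2.cvtColor(f["frame"],cv2.COLOR_RGB2HSV),lo,hi);l,t,rr,b=w;ys,xs=np.nonzero(m[t:b,l:rr]);r.append((xs.mean().round(1),ys.mean().round(1),len(xs)))
        print(c,n,r)
    for lab in("bowl","tin","scrubber_grip"):
        print(c,lab,[(np.round(x["box"]),round(x["conf"],2)) for x in ctrl.look_for(c,lab)[:4]])
    m=mask(G[c],(320,95,420,260));ys,xs=np.nonzero(m);print(c,"orange",xs.mean(),ys.mean(),len(xs))
print(ctrl.observe()["time"],ctrl.observe()["ee_pos"])
E
```

```text
time: 16.68
ee_pos: [0.475, 0.1251, 0.3409]
tcp_rot: [3.142, 0.16, -2.996]
contact_force: [0.1, 0.3, -0.2]
opening: 0.599
grip_force: 0.0
scene blue [(np.float64(27.2), np.float64(30.8), 613), (np.float64(27.2), np.float64(30.7), 615)]
scene loofah [(np.float64(13.4), np.float64(22.8), 226), (np.float64(12.7), np.float64(23.9), 246)]
scene bowl [(array([286., 236., 327., 274.]), 0.64)]
scene tin [(array([345., 267., 377., 300.]), 0.64)]
scene scrubber_grip [(array([361., 215., 391., 265.]), 0.9), (array([250., 149., 286., 204.]), 0.85), (array([283., 128., 319., 170.]), 0.63)]
scene orange 372.1226993865031 244.159509202454 652
side blue [(np.float64(25.4), np.float64(33.7), 596), (np.float64(25.4), np.float64(33.3), 618)]
side loofah [(np.float64(14.0), np.float64(19.3), 315), (np.float64(13.9), np.float64(19.3), 315)]
side bowl [(array([401., 139., 439., 172.]), 0.79)]
side tin [(array([394., 120., 424., 142.]), 0.93)]
side scrubber_grip [(array([267., 275., 320., 350.]), 0.96), (array([191., 268., 230., 356.]), 0.76), (array([330., 121., 374., 180.]), 0.61)]
side orange 353.36430317848414 157.200488997555 818
17.075 [0.47493168 0.12514238 0.34117253]
```

The bystanders have not moved and the scrubber is still (side centroid unchanged at 353.4,157.2). Handing in.

```bash
python3 -c "
from plant import ctrl
print(ctrl.hand_in())"
```

```text
the job is handed in; nothing more can be done
None
```

The orange scrubber hangs on the upper rail at the tag, about 3 mm from the spot across the rail and 2 mm along it, leaning about 0.15 rad with nothing else moved; the job is handed in, but no verdict was returned.

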